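# Tip used sample vials through the spring flap of a waste hopper

## Task

Pick up the white tray of used vials and empty all four vials into the waste hopper, pushing its spring flap open with the tray's front lip and holding it open with the tray while you tip. Then stand the empty tray upright again on the middle of the grey mat and let go, leaving the flap closed and the other things on the bench where they are.

Things in the scene. Friction and masses are not known exactly. Their poses are not given: they have to be found in the camera images.
- hopper: White waste hopper, fixed, 210 (x) x 190 (y) x 140 mm high. Origin: centre of its underside; z up; +x is the way vials are tipped in. In its top is a mouth, x = -100 to +5 mm, 140 mm wide (y), closed by the flap. Guard walls 35 mm high stand on the top along both sides of the mouth (inner faces y = +-70 mm) and across its far end (x = +5 mm); the near (-x) end is open for the tray.
- hopper_hinge (a point): Middle of the flap's hinge line, at the near edge of the mouth, 140 mm above the bench and 100 mm from the hopper's origin towards its -x. Axes as the hopper's; the hinge line runs along y.
- flap (a joint): Steel flap in the hopper's mouth, 93 mm from hinge line to free edge, 136 mm wide. 0 rad: closed, level and flush with the hopper's top; it swings down into the hopper, hinged at the near edge, up to 1.25 rad. A spring shuts it: 0.108 N m when closed plus 0.12 N m per rad (2 to 5 N at the tray's lip); vials lying on it do not open it.
- tray_grip (a point): Grasp point: middle of the bar handle of the white tray, 14 mm thick (y), 66 mm long (x: 40 mm behind to 26 mm ahead of this point), 30 mm high, joined at its rear end to the rear wall. Tray axes: +x to the front lip, z up. It lies 75 mm above the tray's underside, 35 mm behind its centre. Its flat sides face +-y: pinch it across y, the tool leaning forward or back at will.
- tray_mid (a point): Middle of the tray, 19 mm above its underside. 150 (x) x 105 mm (y), flat below, side and rear walls 38 mm high (24 mm at the front 40 mm of the sides). At the front (+x) no wall: the floor rises inside as a 14 degree wedge over the last 37 mm to a lip 10 mm high at x = +75 mm; tipped further than that, vials leave. About 160 g empty. Tray axes as at tray_grip.
- mat_top (a point): Centre of the upper face of the grey mat, 220 (its x) x 170 mm (its y) and 2 mm thick, fixed to the bench. The tray starts on it.
- dishes: Bystander: stack of culture dishes, 92 mm across, 58 mm high. Origin: centre of its underside.
- reagent: Bystander: amber bottle, 68 mm across, 150 mm high. Origin: centre of its underside.
- rack: Bystander: small white tube rack, 50 x 50 mm, 62 mm high with its tubes. Origin: centre of its underside.
- tray: The tray itself, as at tray_mid; origin at the centre of its underside.
- vial0_mid (a point): Middle of capped sample vial 1 of 4: a cylinder 20 mm across and 42 mm long along its x, about 22 g, lying loose in the tray at the start, turned anyhow.
- vial1_mid (a point): Middle of capped sample vial 2 of 4: a cylinder 20 mm across and 42 mm long along its x, about 22 g, lying loose in the tray at the start, turned anyhow.
- vial2_mid (a point): Middle of capped sample vial 3 of 4: a cylinder 20 mm across and 42 mm long along its x, about 22 g, lying loose in the tray at the start, turned anyhow.
- vial3_mid (a point): Middle of capped sample vial 4 of 4: a cylinder 20 mm across and 42 mm long along its x, about 22 g, lying loose in the tray at the start, turned anyhow.
Not all that is in view belongs to the job. Leave any brown or turquoise look-alike of the part that bears vial2_mid alone. Leave any purple or turquoise look-alike of the tray alone.

How it is judged:
By the outcome, as a careful person would: the job done as asked, in the order asked, and still so for the second after the job is handed in, with the robot touching nothing.
It also fails if it takes over 51 s, if anything falls off the work surface, if the arm or the gripper's body presses on something with over 40 N, if the wrist force passes 120 N, or if a joint passes its speed limit or range.

## Robot

A 7-joint arm with a two-finger parallel gripper is mounted at the origin on the work surface. World frame = base frame: x ahead of the robot, y to its left, z up, the work surface at z = 0. Lengths are in m, angles in rad, forces in N, time in s.
With the tool pointing down it reaches from about 0.35 to 0.9 m from the base axis. Payload 8.1 kg.
Tool frame: the origin (TCP) lies midway between the tips of the shut fingers; the grasp point (between the pads) lies behind it (arm.tcp_to_grasp is the z of the grasp point in the tool frame, in m); z points along the fingers, y is the line along which they close (so a half turn about z gives the same grasp; the last joint's range is limited). The gripper opens to 92 mm and grips with 3 to 60 N. Pads are 19 mm wide; open, the fingers measure 130 mm over their backs; the gripper's body (75 mm by 190 mm) begins 47 mm behind the grasp point.
Start: joints at [-1.339, 0.434, 0.025, 1.573, -0.012, 1.134, -0.075], TCP at [0.205, 0.59, 0.227] pointing down, gripper open.
Joint ranges: [-2.62, 2.62], [-0.44, 2.09], [-1.27, 1.32], [0.08, 2.57], [-1.32, 4.46], [0.12, 2], [-2.74, 2.74]. Speed limits (rad/s): [2.22, 2.22, 3.01, 3.01, 3.14, 3.14, 3.14].

## Interface

Orientations are given as a rotation vector (axis times angle).
In Python, from cell import readout, vision, arm gives the robot as it stands.
- The arm moves only by the tool carry_out, never from a script. Its argument "increments" is one flat list of numbers, 6 for each row, row after row: the shift along the world's x, y, z in mm, then the turn, a rotation vector about the world's x, y, z in rad. In form: [tx, ty, tz, wx, wy, wz, tx, ty, tz, wx, wy, wz, ...]. A call has 1 to 20 rows; each row shifts and turns the commanded pose from where the row before left it; what a row does not reach is not made up. A row lasts 1/8 s, in which the tool goes at most 62.5 mm and 10.7 degrees, less where a joint would pass 70% of its speed; a pose out of reach is approached as far as the arm can. A call with a gripper value outside its range is refused whole. "grip" is the closure, from 0 (fully open) to 1 (shut), set as the call begins (left out, the last holds). The fingers move at their own pace and stop on an object; "newtons" is the grip in N (left out, the last holds). Time passes only in rows, so rows that do not move let the fingers close. It gives the time, the measured TCP pose, the force, the opening and the grip force at its end, in the units of the state.
- readout.observe(): the state, without advancing time (a new reading comes with each control period).
- vision.get_image(name): name is "scene" or "top" or "wrist"; returns the picture (400x640x3 uint8, red, green, blue); there is no depth.
- vision.calibration(name): a dict with "fov_y" (degrees; the focal length in pixels is half the picture's height over the tangent of half this angle, whatever the lens; pixels are square), "cx", "cy" (the principal point, pixels), "k1" (the pictures are not rectified: a ray, as slopes to the right and down, at radius r is drawn at 1 + k1 r^2 times it, then the intrinsics apply), "pose" (4x4, takes a point from camera to world coordinates). Camera axes: x right, y up, looking along -z (the intrinsics and any distortion apply to the point x, -y, -z); pixel columns grow to the right and rows downward; lengths in m; the calibration is good to about 2 mm. A picture is of the moment at which its call begins: read the wrist's pose just before it. calibration takes no time and is no camera call; for the wrist camera it gives the pose at the moment of the call.
- arm.sign_off(): hands the job in; it is judged then, once.
The state is a dict: "clock": time; "joints": joint angles; "dq": joint speeds; "joint_efforts": joint torques, N m; "position": TCP position; "ee_rot": TCP orientation; "force": force on the tool from outside, world axes, zero at the start; "ft_torque": the same for the moment, N m; "width": opening from 0.0 (shut) to 1.0 (fully open); "gripper_force": force on a finger pad.
Only numpy, scipy, OpenCV 4.12 (cv2) and the standard library are available. Lean on these libraries where they do the work, as an engineer would, in place of code of your own. Each camera call takes 0.05 s, during which the arm holds its last target. There are 200 camera calls.

## Working session

There is one attempt and no reset: what is moved stays moved. The work goes in short steps, Python scripts to look and compute and a tool call to move; the robot and the scene stay as the last step left them, time stands still between calls to the robot, and variables do not carry over. Pictures are saved under pics/ and viewed, at most 10 in all, crops included, and the job is handed in when it is done.

Besides the shell and the picture viewer there is one more tool, called after ">>>" as a command line: name --argument value ..., lists and objects as JSON in quotes. carry_out: Moves the arm, as the interface text tells. Its arguments: {"type":"object","properties":{"increments":{"type":"array","items":{"type":"number"}},"grip":{"type":"number"},"newtons":{"type":"number"}},"required":["increments"]}

```bash
mkdir -p pics; ls
cat > h.py <<'E'
import numpy as np, cv2
from cell import readout, vision, arm
def ray(c,u,v):
    f=200/np.tan(np.radians(c["fov_y"])/2)
    xd=np.array([(u-c["cx"])/f,(v-c["cy"])/f]); s=xd.copy()
    for _ in range(20): s=xd/(1+c["k1"]*(s@s))
    P=np.array(c["pose"]); d=P[:3,:3]@np.array([s[0],-s[1],-1.]); return P[:3,3],d
def onz(c,u,v,z):
    o,d=ray(c,u,v); return o+d*(z-o[2])/d[2]
def proj(c,p):
    f=200/np.tan(np.radians(c["fov_y"])/2); P=np.array(c["pose"])
    q=P[:3,:3].T@(np.array(p)-P[:3,3]); s=np.array([q[0],-q[1]])/-q[2]
    s=s*(1+c["k1"]*(s@s)); return s*f+[c["cx"],c["cy"]]
def snap(n,fn):
    im=vision.get_image(n)[:,:,::-1].copy(); cv2.imwrite("pics/"+fn,im); return im
E
python3 - <<'E'
from h import *
for n in("top","scene"):
    snap(n,n+"0.png"); c=vision.calibration(n); print(n,c["fov_y"],c["k1"],np.round(c["pose"],3).tolist())
s=readout.observe(); print({k:np.round(v,3).tolist() for k,v in s.items()}, arm.tcp_to_grasp)
E
```

```text
pics
top 49.083984813692844 -0.053715050464199346 [[0.013, 0.994, -0.111, 0.445], [-0.999, 0.01, -0.031, -0.123], [-0.03, 0.111, 0.993, 1.088], [0.0, 0.0, 0.0, 1.0]]
scene 52.18801708908951 0.02813681151731512 [[0.148, -0.806, 0.573, 1.117], [0.989, 0.116, -0.092, -0.222], [0.008, 0.58, 0.814, 0.917], [0.0, 0.0, 0.0, 1.0]]
{'clock': 0.1, 'joints': [-1.339, 0.435, 0.025, 1.574, -0.012, 1.134, -0.075], 'dq': [-0.001, -0.001, -0.001, -0.001, -0.001, 0.0, -0.001], 'joint_efforts': [0.002, -66.912, 0.987, -31.515, -0.061, 0.037, 0.0], 'position': [0.205, 0.59, 0.226], 'ee_rot': [-0.524, -3.098, 0.002], 'force': [-0.736, -0.454, 0.061], 'ft_torque': [-0.059, -0.053, -0.023], 'gripper_force': 0.0, 'width': 1.0} -0.0188
```

View pics/top0.png

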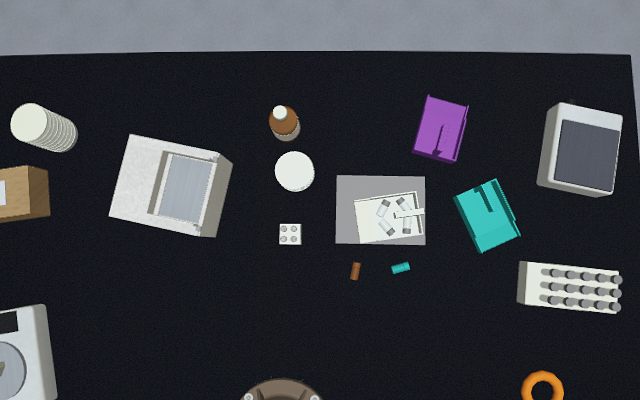

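View pics/scene0.png

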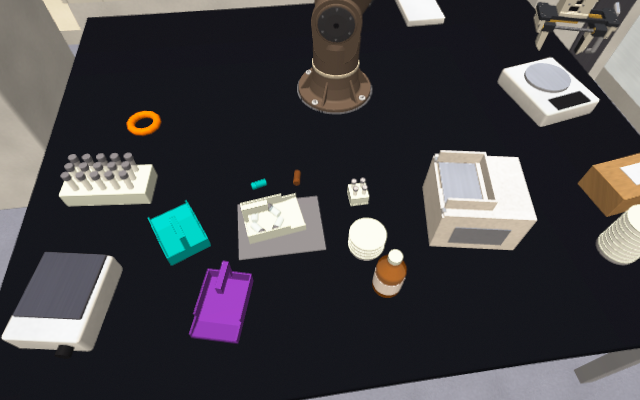

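The top view shows three trays: white (390,217), purple (440,130) and turquoise (487,215). The white one fits: it is on the mat and holds four white vials. Brown (355,271) and turquoise (400,267) vials lie on the bench and are look-alikes to leave alone. The hopper is at about (170,185), with its mouth at the right end facing the tray, and the dishes, rack and reagent are between them. I'll confirm in one enlarged crop.

Run:
```python
from h import *
im=cv2.imread("pics/top0.png")
a=cv2.resize(im[165:255,330:440],None,fx=5,fy=5,interpolation=cv2.INTER_CUBIC)
b=cv2.resize(im[125:245,100:240],None,fx=4.0,fy=4.0,interpolation=cv2.INTER_CUBIC)[:450]
b=cv2.resize(im[125:245,100:240],(250*1,214)); 
out=np.zeros((600,800,3),np.uint8); out[:450,:550]=a; out[:214,550:800]=b
s=cv2.imread("pics/scene0.png")
out[214:414,550:800]=cv2.resize(s[185:265,230:330],(250,200))
cv2.imwrite("pics/crop1.png",out)
c=vision.calibration("top")
hsv=cv2.cvtColor(im,cv2.COLOR_BGR2HSV)
g=cv2.inRange(hsv,(0,0,120),(180,40,185)); g[:165]=0;g[255:]=0;g[:,:325]=0;g[:,435:]=0
cn=max(cv2.findContours(g,0,2)[0],key=cv2.contourArea); pts=np.array([onz(c,*p,0.002)[:2]*1000 for p in cn[:,0]],np.float32)
print("mat",cv2.minAreaRect(pts))
w=cv2.inRange(hsv,(0,0,100),(180,60,255)); 
wt=cv2.inRange(im,(205,205,205),(255,255,255)); wt[:165]=0;wt[255:]=0;wt[:,:325]=0;wt[:,435:]=0
cn=max(cv2.findContours(wt,0,2)[0],key=cv2.contourArea); print("tray px",cv2.minAreaRect(cn),cv2.approxPolyDP(cn,3,True)[:,0].tolist())
h=w.copy();h[:,:100]=0;h[:,240:]=0;h[:120]=0;h[245:]=0
cn=max(cv2.findContours(h,0,2)[0],key=cv2.contourArea);print("hop px",cv2.approxPolyDP(cn,3,True)[:,0].tolist())
for n,p,z in(("dish",(295,171),.058),("rack",(290,234),.062),("bottle",(280,112),.15)): print(n,onz(c,*p,z).round(3))
print([x for x in dir(arm) if x[0]!="_"],[x for x in dir(readout) if x[0]!="_"])
```

```text
mat ((532.8740234375, -233.98532104492188), (219.0557403564453, 169.4820556640625), 89.58885192871094)
tray px ((390.2399597167969, 217.6799774169922), (41.01219177246094, 67.59941101074219), 81.8698959350586) [[423, 208], [414, 208], [412, 194], [355, 202], [360, 242], [421, 234], [415, 216], [411, 215], [423, 213]]
hop px [[129, 134], [109, 216], [193, 235], [215, 236], [232, 164], [214, 151]]
dish [ 0.618 -0.026  0.058]
rack [ 0.468 -0.018  0.062]
bottle [0.734 0.001 0.15 ]
['PlanningError', 'sign_off', 'tcp_to_grasp'] ['observe']
```

View pics/crop1.png

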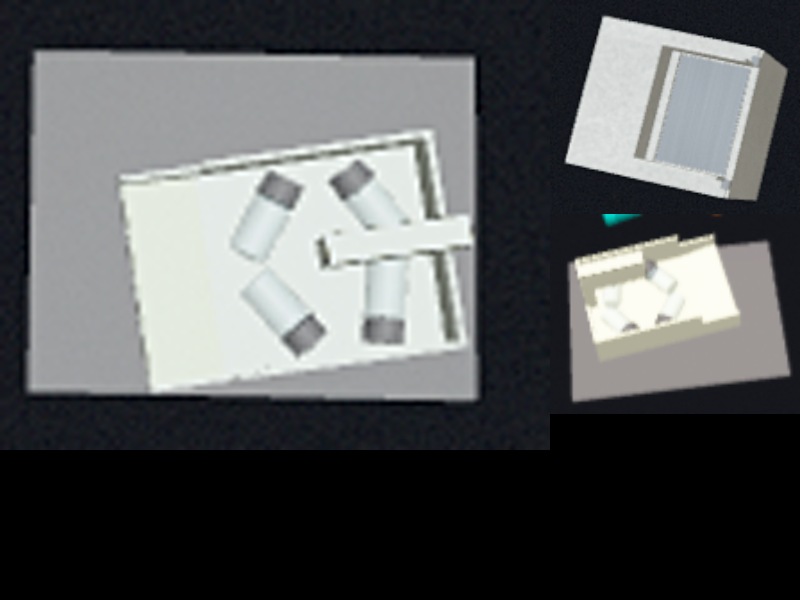

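The crop confirms the white tray on the mat: four vials, handle at about (395–424, 213), lip towards image left. The hopper's open end faces right. Next I work out the poses.

Run:
```python
from h import *
c=vision.calibration("top")
A=lambda x,y:(330+x/5-.4,165+y/5-.4)
B=lambda x,y:(100+(x-550)/1.786,125+y/1.783)
f=onz(c,*A(332,251),.092);r=onz(c,*A(472,231),.092)
print("handle",f.round(4),r.round(4),np.linalg.norm(f-r))
d=(f-r)[:2];d/=np.linalg.norm(d);print("dir",d,np.degrees(np.arctan2(d[1],d[0])),"grip from front",f[:2]-.026*d,"rear",r[:2]+.04*d)
P=[onz(c,*A(122,178),.026),onz(c,*A(432,130),.040),onz(c,*A(466,348),.040),onz(c,*A(152,390),.026)]
for p in P: print(p.round(4))
m=sum(P)/4; e=(P[0]+P[3]-P[1]-P[2])[:2]/2; print("centre",m,"len",np.linalg.norm(e),"w",np.linalg.norm(P[0]-P[3]),np.linalg.norm(P[1]-P[2]),"yaw",np.degrees(np.arctan2(e[1],e[0])), "grip",m[:2]-.035*e/np.linalg.norm(e))
F1=onz(c,129,134,.14);F2=onz(c,109,216,.14)
print("far",F1.round(4),F2.round(4),np.linalg.norm(F1-F2))
n=(F1-F2)[:2];n/=np.linalg.norm(n);xh=np.array([-n[1],n[0]]);F=((F1+F2)/2)[:2]
print("yaw",np.degrees(np.arctan2(xh[1],xh[0])),"origin",F-.105*xh,"hinge",F-.205*xh)
N1=onz(c,232,164,.0);N2=onz(c,215,236,.0);print("near bottom",N1,N2,np.linalg.norm(N1-N2),"origin from near",((N1+N2)/2)[:2]+.105*xh)
for p in((682,52),(757,68),(657,163),(733,180)): print("flap px",onz(c,*B(*p),.14).round(4))
# scene check: project 
cs=vision.calibration("scene"); H=F-.205*xh
for q in(-.095,.095): print("scene px near top corner",proj(cs,[*(F-.21*xh+q*n),.14]))
for q in(-.095,.095): print("scene px far top corner",proj(cs,[*(F+q*n),.14]))
```

```text
handle [ 0.5133 -0.2613  0.092 ] [ 0.5231 -0.3248  0.092 ] 0.06429006856995415
dir [-0.15160178  0.98844165] 98.71976363899182 grip from front [ 0.51726859 -0.28697181] rear [ 0.51700936 -0.28528164]
[ 0.5524 -0.1687  0.026 ]
[ 0.5756 -0.3167  0.04  ]
[ 0.4714 -0.3319  0.04  ]
[ 0.4499 -0.1837  0.026 ]
centre [ 0.512318   -0.25024601  0.033     ] len 0.14980702401938206 w 0.10352966426015611 0.10529624129359848 yaw 98.58359391126544 grip [ 0.51754182 -0.28485398]
far [0.6865 0.3461 0.14  ] [0.4997 0.38   0.14  ] 0.18988688674643303
yaw 79.69049139382864 origin [0.57434626 0.25973743] hinge [0.55644971 0.16135189]
near bottom [0.64430789 0.14010543 0.        ] [0.46140747 0.17656083 0.        ] 0.1864981495977866 origin from near [0.57164906 0.26163794]
flap px [0.6402 0.2388 0.14  ]
flap px [0.6203 0.1424 0.14  ]
flap px [0.5004 0.2632 0.14  ]
flap px [0.4807 0.1666 0.14  ]
scene px near top corner [433.65413626 153.9678881 ]
scene px near top corner [444.39352252 216.05772885]
scene px far top corner [517.23168437 156.16315321]
scene px far top corner [538.11496415 218.98213179]
```

>>> carry_out --increments '[15.5,-43,2,0,0,-0.0543,15.5,-43,2,0,0,-0.0543,15.5,-43,2,0,0,-0.0543,15.5,-43,2,0,0,-0.0543,15.5,-43,2,0,0,-0.0543,15.5,-43,2,0,0,-0.0543,15.5,-43,2,0,0,-0.0543,15.5,-43,2,0,0,-0.0543,15.5,-43,2,0,0,-0.0543,15.5,-43,2,0,0,-0.0543,15.5,-43,2,0,0,-0.0543,15.5,-43,2,0,0,-0.0543,15.5,-43,2,0,0,-0.0543,15.5,-43,2,0,0,-0.0543,15.5,-43,2,0,0,-0.0543,15.5,-43,2,0,0,-0.0543,15.5,-43,2,0,0,-0.0543,15.5,-43,2,0,0,-0.0543,15.5,-43,2,0,0,-0.0543,15.5,-43,2,0,0,-0.0543]' --grip 0

```text
clock: 2.6
position: [0.5158, -0.2708, 0.2664]
ee_rot: [-2.05, -2.38, 0.0]
force: [0.9, 0.9, 0.4]
width: 1.001
gripper_force: 0.0
```

>>> carry_out --increments '[0,-1,-23,0.0863,0.013,0,0,-1,-23,0.0863,0.013,0,0,-1,-23,0.0863,0.013,0,0,-1,-23,0.0863,0.013,0,0,-1,-23,0.0863,0.013,0,0,0,-15,0.0863,0.013,0,0,0,0,0,0,0]'

```text
clock: 3.48
position: [0.5139, -0.2756, 0.1342]
ee_rot: [-1.766, -2.045, -0.471]
force: [0.1, -0.2, -0.7]
width: 1.0
gripper_force: 0.0
```

Run:
```python
from h import *
from scipy.spatial.transform import Rotation as R
s=readout.observe(); Rm=R.from_rotvec(s["ee_rot"]).as_matrix(); p=np.array(s["position"])
print(p.round(4),Rm.round(3).tolist(),np.round(s["joints"],2))
c=vision.calibration("wrist"); im=snap("wrist","w1.png")
for q in([.5173,-.2855,.092],[.5133,-.2613,.092],[.5231,-.3248,.092]): print(proj(c,q).round(1))
```

```text
[ 0.5139 -0.2756  0.1342] [[-0.125, 0.989, -0.077], [0.856, 0.147, 0.496], [0.502, -0.004, -0.865]] [ 0.3   0.75  0.56  1.52 -0.66  1.49  1.2 ]
[320.3 278.7]
[319.6 241.1]
[320.4 342.8]
```

View pics/w1.png

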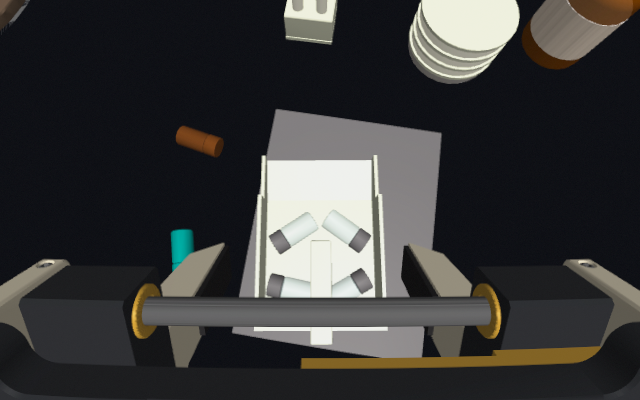

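The picture shows the handle centred between the fingers, its front end at (320,241) as predicted. I'll descend and grip.

>>> carry_out --increments '[0.4,0,-15,0,0,0,0.4,0,-15,0,0,0,0.4,0,-15,0,0,0,0.4,0,-15,0,0,0,0.4,0,-13,0,0,0,0,0,0,0,0,0,0,0,0,0,0,0]'

```text
clock: 4.4
position: [0.5175, -0.275, 0.0639]
ee_rot: [-1.765, -2.051, -0.473]
force: [0.3, 0.5, -0.1]
width: 0.997
gripper_force: 0.0
```

>>> carry_out --increments '[0,0,0,0,0,0,0,0,0,0,0,0,0,0,0,0,0,0,0,0,0,0,0,0,0,0,0,0,0,0,0,0,0,0,0,0,0,0,0,0,0,0,0,0,0,0,0,0,0,0,0,0,0,0]' --grip 1 --newtons 60

```text
clock: 5.52
position: [0.5173, -0.2747, 0.0637]
ee_rot: [-1.765, -2.051, -0.473]
force: [0.4, 0.3, -0.1]
width: 0.148
gripper_force: 60.0
```

>>> carry_out --increments '[0,0,10,0,0,0,0,0,15,0,0,0,0,0,20,0,0,0,0,0,25,0,0,0,0,0,25,0,0,0,0,0,25,0,0,0,0,0,25,0,0,0,0,0,25,0,0,0,0,0,20,0,0,0,0,0,0,0,0,0]'

```text
clock: 6.78
position: [0.5178, -0.2753, 0.2557]
ee_rot: [-1.766, -2.054, -0.474]
force: [0.3, 0.1, -3.5]
width: 0.148
gripper_force: 60.0
```

```bash
cat >> h.py <<'E'
from scipy.spatial.transform import Rotation as R
def T(r,p):
    M=np.eye(4);M[:3,:3]=r.as_matrix();M[:3,3]=p;return M
T0=T(R.from_euler("z",98.6,degrees=True),[.5123,-.2502,.002])
G=np.linalg.inv(T0)@T(R.from_rotvec([-1.765,-2.051,-.473]),[.5173,-.2747,.0637]) # tray->tool
YAW=79.3;HX=np.array([.5555,.160,.14])
def pose(th,s,e):  # tray pitched th deg about hinge, lip s mm past hinge, underside e mm above hinge
    Hh=T(R.from_euler("z",YAW,degrees=True),HX)@T(R.from_euler("y",th,degrees=True),[0,0,0])
    return Hh@T(R.identity(),[(s-75)/1000,0,e/1000])@G
def diff(A,B):
    return np.r_[(B[:3,3]-A[:3,3])*1000,R.from_matrix(B[:3,:3]@A[:3,:3].T).as_rotvec()]
def now():
    s=readout.observe();return T(R.from_rotvec(s["ee_rot"]),s["position"]),s
E
python3 - <<'E'
from h import *
np.set_printoptions(suppress=True,precision=4)
N,s=now();print(np.round(s["joints"],2),s["force"],s["ft_torque"],s["width"])
c=vision.calibration("wrist"); im=snap("wrist","w2.png")
A=pose(0,75,60);print("above",A[:3,3],diff(N,A))
for th,s_,e in((8,75,8),(35,75,5),(62,75,5)):
    B=pose(th,s_,e);print(th,B[:3,3],diff(A,B),"toolz",B[:3,2]);A=B
E
```

```text
[ 0.28  0.64  0.6   1.39 -0.61  1.68  1.1 ] [ 0.2748  0.1346 -3.5474] [-0.9888 -0.0844  0.0689] 0.1477291055175363
above [0.5521 0.1352 0.2617] [ 34.3691 410.5484   5.9667   0.0022   0.0025  -0.3372]
8 [0.554  0.145  0.2125] [  1.8462   9.7705 -49.2029  -0.1372   0.0259   0.    ] toolz [ 0.07    0.3679 -0.9272]
35 [0.5601 0.1773 0.209 ] [ 6.0955 32.2595 -3.5362 -0.463   0.0875 -0.    ] toolz [-0.0158 -0.0859 -0.9962]
62 [0.5655 0.2061 0.1934] [  5.4525  28.8567 -15.598   -0.463    0.0875  -0.    ] toolz [-0.098  -0.5209 -0.848 ]
```

View pics/w2.png

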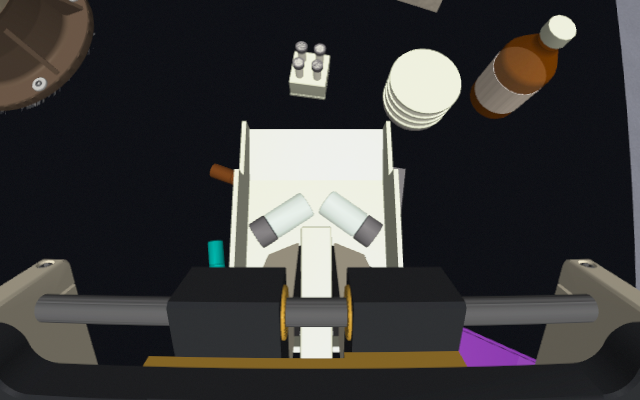

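The tray is held with the vials inside and the path ahead is clear. I'll carry it level to above the hopper.

>>> carry_out --increments '[0.8,10,0.5,0,0,-0.009,1.6,20,1,0,0,-0.017,2.4,28,0.5,0,0,-0.023,2.4,28,0.5,0,0,-0.023,2.4,28,0.5,0,0,-0.023,2.4,28,0.5,0,0,-0.023,2.4,28,0.5,0,0,-0.023,2.4,28,0.5,0,0,-0.023,2.4,28,0.5,0,0,-0.023,2.4,28,0.5,0,0,-0.023,2.4,28,0.5,0,0,-0.023,2.4,28,0,0,0,-0.023,2.4,28,0,0,0,-0.023,2.4,28,0,0,0,-0.023,2,24,0,0,0,-0.02,1.2,14,0,0,0,-0.012,0.5,6,0,0,0,-0.005,0,0,0,0,0,0,0,0,0,0,0,0]'

```text
clock: 9.2
position: [0.5525, 0.1342, 0.2596]
ee_rot: [-2.123, -1.753, -0.569]
force: [-0.5, 0.0, -3.3]
width: 0.149
gripper_force: 60.0
```

Run:
```python
from h import *
np.set_printoptions(suppress=True,precision=4)
N,s=now();print(N[:3,3],np.round(s["joints"],2),s["force"],s["ft_torque"])
t=snap("top","t2.png"); sc=snap("scene","s2.png")
o=np.zeros((600,800,3),np.uint8)
o[:300]=cv2.resize(t[115:265,50:320],(800,300*1))[:300] if 0 else cv2.resize(t[100:265,0:440],(800,300))
o[300:]=cv2.resize(sc[80:300,200:640],(800,400))[50:350]
cv2.imwrite("pics/c2.png",o)
A=pose(0,75,60);print("to above",diff(N,A)); B=pose(8,75,12);print("to 8",diff(N,B))
W=N@np.linalg.inv(G); c=vision.calibration("top")
for n,p in(("lipL",[.075,.0525,.01]),("lipR",[.075,-.0525,.01])): print(n,proj(c,(W@np.r_[p,1])[:3]).round(1))
```

```text
[0.5525 0.1342 0.2596] [-0.44  0.3   0.55  1.88 -0.78  1.09  0.3 ] [-0.4547  0.0166 -3.2611] [-0.9962  0.2572 -0.0542]
to above [-0.3519  1.0294  2.0704  0.0003  0.0001  0.0032]
to 8 [  1.5976  11.3469 -43.1714  -0.1368   0.0262   0.0032]
lipL [157.1 205.6]
lipR [169.2 156.3]
```

View pics/c2.png

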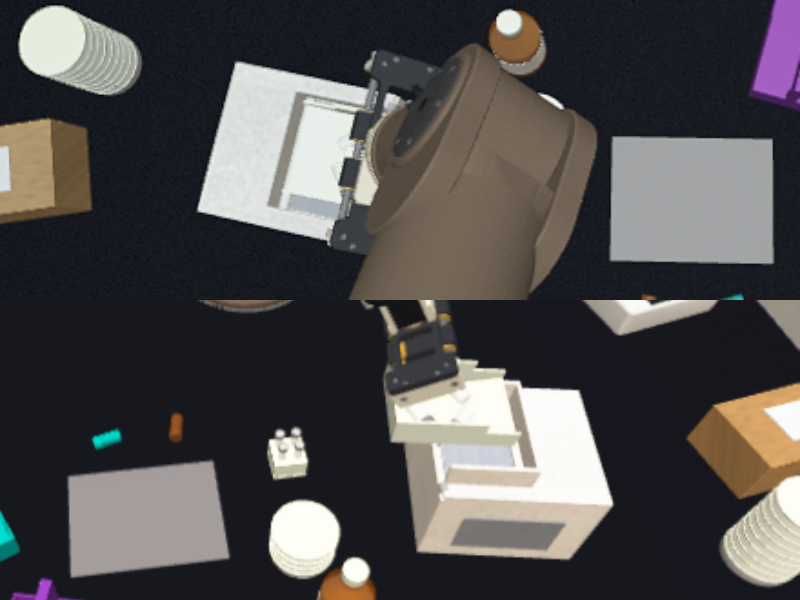

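The tray is over the mouth with its lip centred, its corners about (168,159) and (160,207) in the top view, as predicted. I'll lower it onto the flap.

>>> carry_out --increments '[0.3,2,-8,-0.023,0.0044,0.0005,0.3,2,-8,-0.023,0.0044,0.0005,0.3,2,-8,-0.023,0.0044,0.0005,0.3,2,-8,-0.023,0.0044,0.0005,0.3,2,-7,-0.023,0.0044,0.0005,0.1,1,-4,-0.022,0.0044,0.0005,0,0,0,0,0,0,0,0,0,0,0,0]'

```text
clock: 10.3
position: [0.554, 0.1461, 0.2169]
ee_rot: [-2.206, -1.829, -0.429]
force: [-0.7, -0.7, -2.6]
width: 0.152
gripper_force: 60.0
```

Run:
```python
from h import *
np.set_printoptions(suppress=True,precision=4)
N,s=now();print(N[:3,3],s["force"],s["ft_torque"],np.round(s["joints"],2))
A=N
print("err",diff(N,pose(8,75,12)))
for k in range(1,13):
    th=8+k*4.5;B=pose(th,75,max(7,12-k*1.5));print(k,th,np.round(diff(A,B),[1,1,1,4,4,4]) if 0 else diff(A,B).round(4));A=B
```

```text
[0.554  0.1461 0.2169] [-0.7459 -0.6939 -2.6376] [-0.7273  0.1755 -0.0439] [-0.55  0.34  0.56  1.89 -0.68  0.99  0.18]
err [ 0.0543 -0.5768 -0.4702 -0.0005 -0.     -0.0009]
1 12.5 [ 1.116   5.0426 -1.0348 -0.0776  0.0145 -0.0009]
2 17.0 [ 1.0291  5.4466 -0.9816 -0.0772  0.0146 -0.    ]
3 21.5 [ 0.991   5.2449 -1.3747 -0.0772  0.0146  0.    ]
4 26.0 [ 1.0293  5.4475 -0.843  -0.0772  0.0146 -0.    ]
5 30.5 [ 1.0546  5.5811 -0.826  -0.0772  0.0146  0.    ]
6 35.0 [ 1.0393  5.5002 -1.2691 -0.0772  0.0146  0.    ]
7 39.5 [ 1.0176  5.3854 -1.7043 -0.0772  0.0146 -0.    ]
8 44.0 [ 0.9896  5.2374 -2.1291 -0.0772  0.0146  0.    ]
9 48.5 [ 0.9556  5.0572 -2.5407 -0.0772  0.0146 -0.    ]
10 53.0 [ 0.9156  4.8457 -2.9367 -0.0772  0.0146 -0.    ]
11 57.5 [ 0.87    4.6044 -3.3146 -0.0772  0.0146 -0.    ]
12 62.0 [ 0.819   4.3346 -3.672  -0.0772  0.0146  0.    ]
```

>>> carry_out --increments '[1.1,5,-1,-0.0772,0.0146,0,1,5.4,-1,-0.0772,0.0146,0,1,5.3,-1.4,-0.0772,0.0146,0,1,5.4,-0.9,-0.0772,0.0146,0,1,5.6,-0.9,-0.0772,0.0146,0,1,5.5,-1.3,-0.0772,0.0146,0,1,5.4,-1.7,-0.0772,0.0146,0,1,5.2,-2.1,-0.0772,0.0146,0,1,5.1,-2.5,-0.0772,0.0146,0,0.9,4.8,-2.9,-0.0772,0.0146,0,0.9,4.6,-3.3,-0.0772,0.0146,0,0.8,4.3,-3.7,-0.0772,0.0146,0,0,0,0,0,0,0,0,0,0,0,0,0,0,0,0,0,0,0,0,0,0,0,0,0,0,0,0,0,0,0]'

```text
clock: 12.42
position: [0.5658, 0.2075, 0.1945]
ee_rot: [2.097, 1.737, -0.601]
force: [-0.5, 2.3, -0.5]
width: 0.15
gripper_force: 60.0
```

Run:
```python
from h import *
np.set_printoptions(suppress=True,precision=4)
N,s=now();print(N[:3,3],s["force"],s["ft_torque"],np.round(s["joints"],2),"err",diff(N,pose(62,75,7)))
w=snap("wrist","w3.png");sc=snap("scene","s3.png")
o=np.zeros((600,800,3),np.uint8);o[:300,:480]=cv2.resize(w,(480,300));o[300:,:]=cv2.resize(sc[120:270,380:580],(800,600))[100:400]
cv2.imwrite("pics/c3.png",o)
```

```text
[0.5658 0.2075 0.1945] [-0.4784  2.3239 -0.5327] [ 1.2851 -0.2732 -0.0647] [-1.08  0.77  0.76  1.44 -0.04  1.42 -0.57] err [ 0.0295  0.3447 -0.2225 -0.0008 -0.0006  0.0003]
```

View pics/c3.png

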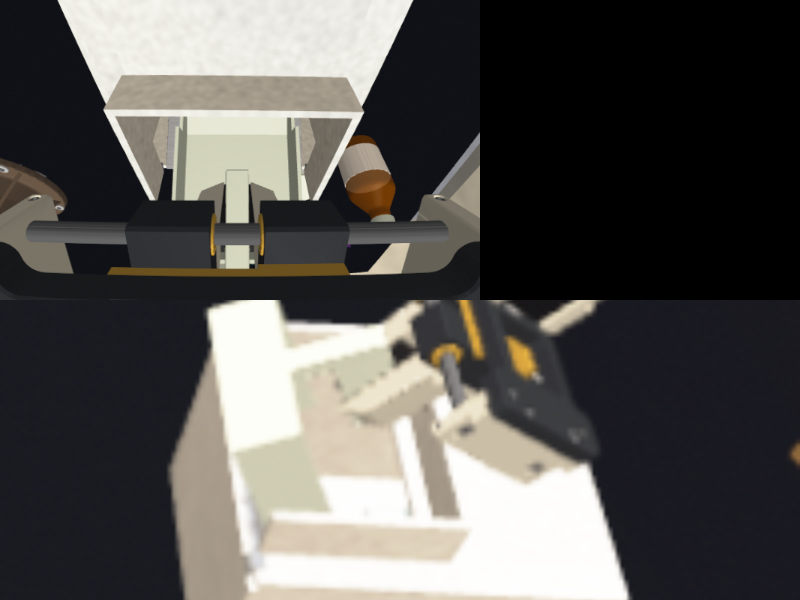

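The tray is tipped 62° through the open flap and no vials show in its visible floor. I'll reverse out along the same arc.

>>> carry_out --increments '[0,0,0,0,0,0,0,0,0,0,0,0,0,0,0,0,0,0,-0.8,-4.3,3.7,0.0772,-0.0146,0,-0.9,-4.6,3.3,0.0772,-0.0146,0,-0.9,-4.8,2.9,0.0772,-0.0146,0,-1,-5.1,2.5,0.0772,-0.0146,0,-1,-5.2,2.1,0.0772,-0.0146,0,-1,-5.4,1.7,0.0772,-0.0146,0,-1,-5.5,1.3,0.0772,-0.0146,0,-1,-5.6,0.9,0.0772,-0.0146,0,-1,-5.4,0.9,0.0772,-0.0146,0,-1,-5.3,1.4,0.0772,-0.0146,0,-1,-5.4,1,0.0772,-0.0146,0,-1.1,-5,1,0.0772,-0.0146,0,0,0,0,0,0,0]'

```text
clock: 14.52
position: [0.5531, 0.1434, 0.2161]
ee_rot: [-2.21, -1.824, -0.426]
force: [0.6, 0.2, -2.3]
width: 0.149
gripper_force: 60.0
```

>>> carry_out --increments '[-0.1,-1,4,0.022,-0.0044,0,-0.3,-2,8,0.023,-0.0044,0,-0.3,-2,8,0.023,-0.0044,0,-0.3,-2,8,0.023,-0.0044,0,-0.3,-2,8,0.023,-0.0044,0,-0.3,-2,8,0.023,-0.0044,0,0,0,6,0,0,0,0,0,0,0,0,0]'

```text
clock: 15.52
position: [0.5526, 0.1354, 0.2673]
ee_rot: [-2.118, -1.757, -0.569]
force: [-0.4, -0.3, -2.4]
width: 0.148
gripper_force: 60.0
```

Run:
```python
from h import *
np.set_printoptions(suppress=True,precision=4)
N,s=now();print(s["clock"],N[:3,3],s["force"],s["ft_torque"],s["width"])
w=snap("wrist","w4.png");sc=snap("scene","s4.png")
o=np.zeros((600,800,3),np.uint8);o[:300,:480]=cv2.resize(w,(480,300));o[300:,:]=cv2.resize(sc[120:270,380:580],(800,600))[100:400]
cv2.imwrite("pics/c4.png",o)
W=N@np.linalg.inv(G);c=vision.calibration("wrist");c0=c
for p in([.075,.0525,0.024],[.075,-.0525,0.024],[-.009,0,.09]): print("pred tray px",proj(c,(W@np.r_[p,1])[:3])*.75)
# placing: level tray on mat centre, yaw 90
A=N
for z in(.12,.008,.002):
    B=T(R.from_euler("z",90,degrees=True),[.533,-.234,z])@G;print(z,B[:3,3],diff(A,B));A=B
```

```text
15.525 [0.5526 0.1354 0.2673] [-0.4463 -0.2963 -2.3755] [-0.8763  0.195   0.0368] 0.14779554422357621
pred tray px [181.0686  88.9931]
pred tray px [292.3165  88.9764]
pred tray px [236.3266 167.0031]
0.12 [ 0.5343 -0.259   0.1817] [ -18.2715 -394.351   -85.5935   -0.0003    0.0011    0.1855]
0.008 [ 0.5343 -0.259   0.0697] [   0.    0. -112.    0.    0.    0.]
0.002 [ 0.5343 -0.259   0.0637] [ 0.  0. -6.  0.  0.  0.]
```

View pics/c4.png

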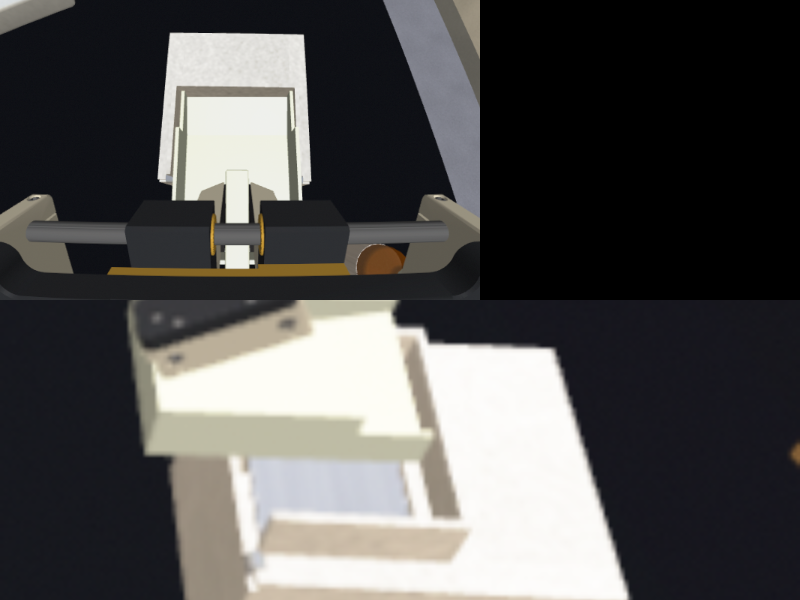

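Weight fell by 0.9 N, which is four vials, and the tray floor is empty with the flap closed. I'll go back to the mat centre.

>>> carry_out --increments '[-0.5,-10,0,0,0,0.005,-1,-20,0,0,0,0.01,-1.3,-30,0,0,0,0.014,-1.3,-30,0,0,0,0.014,-1.3,-30,0,0,0,0.014,-1.3,-30,0,0,0,0.014,-1.3,-30,0,0,0,0.014,-1.3,-30,0,0,0,0.014,-1.3,-30,0,0,0,0.014,-1.3,-30,-5,0,0,0.014,-1.3,-30,-10,0,0,0.014,-1.3,-30,-15,0,0,0.014,-1.3,-28,-18,0,0,0.013,-1.3,-20,-18,0,0,0.01,-1,-16,-15,0,0,0.0075,0,0,-5,0,0,0,0,0,0,0,0,0]'

```text
clock: 17.75
position: [0.5344, -0.2578, 0.1807]
ee_rot: [-1.926, -1.926, -0.517]
force: [0.3, 0.8, -2.3]
width: 0.149
gripper_force: 60.0
```

Run:
```python
from h import *
np.set_printoptions(suppress=True,precision=4)
N,s=now();print(s["clock"],s["force"],np.round(s["joints"],2))
print(diff(N,T(R.from_euler("z",90,degrees=True),[.533,-.234,.002])@G))
```

```text
17.75 [ 0.3193  0.8332 -2.2933] [ 0.27  0.68  0.59  1.53 -0.71  1.5   1.04]
[  -0.0776   -1.1271 -117.0101   -0.0011    0.0001   -0.0004]
```

>>> carry_out --increments '[0,-1,-15,0,0,0,0,0,-20,0,0,0,0,0,-20,0,0,0,0,0,-20,0,0,0,0,0,-18,0,0,0,0,0,-10,0,0,0,0,0,-5,0,0,0,0,0,-3,0,0,0,0,0,-2,0,0,0,0,0,0,0,0,0]'

```text
clock: 19.0
position: [0.5343, -0.2598, 0.068]
ee_rot: [-1.928, -1.927, -0.517]
force: [-0.1, -0.2, -1.4]
width: 0.148
gripper_force: 60.0
```

>>> carry_out --increments '[0,0,-1.5,0,0,0,0,0,-1.5,0,0,0,0,0,0,0,0,0]'

```text
clock: 19.38
position: [0.5341, -0.2596, 0.0646]
ee_rot: [-1.927, -1.926, -0.517]
force: [-0.1, 0.1, -1.9]
width: 0.149
gripper_force: 60.0
```

>>> carry_out --increments '[0,0,-1,0,0,0,0,0,-1,0,0,0,0,0,0,0,0,0]'

```text
clock: 19.75
position: [0.5342, -0.2598, 0.0637]
ee_rot: [-1.927, -1.927, -0.518]
force: [-1.5, -0.1, 6.5]
width: 0.148
gripper_force: 60.0
```

>>> carry_out --increments '[0,0,0.5,0,0,0,0,0,0,0,0,0,0,0,0,0,0,0,0,0,0,0,0,0,0,0,0,0,0,0,0,0,0,0,0,0,0,0,0,0,0,0,0,0,0,0,0,0]' --grip 0

```text
clock: 20.75
position: [0.5342, -0.2597, 0.0633]
ee_rot: [-1.928, -1.926, -0.517]
force: [-0.4, 0.2, 0.3]
width: 0.965
gripper_force: 0.0
```

>>> carry_out --increments '[0,0,10,0,0,0,0,0,20,0,0,0,0,0,30,0,0,0,0,0,40,0,0,0,0,0,40,0,0,0,0,-10,40,0,0,0,0,-25,30,0,0,0,0,-25,10,0,0,0,0,0,0,0,0,0]'

```text
clock: 21.88
position: [0.5334, -0.3221, 0.2853]
ee_rot: [-1.933, -1.927, -0.516]
force: [0.3, 0.2, 0.1]
width: 0.998
gripper_force: 0.0
```

Run:
```python
from h import *
N,s=now();print(s["clock"],s["force"],s["width"])
t=snap("top","t5.png");sc=snap("scene","s5.png")
o=np.zeros((600,800,3),np.uint8);o[:300,:]=cv2.resize(t[90:280,0:507],(800,300));o[300:,:]=cv2.resize(sc[140:320,150:580],(800,335))[:300]
cv2.imwrite("pics/c5.png",o)
c=vision.calibration("scene")
for p in([.0525,-.075,.024],[-.0525,-.075,.038],[.0525,.075,.024],[-.0525,.075,.024]): print(proj(c,[.533+p[0],-.234+p[1],.002+p[2]]).round(1))
```

```text
21.875 [0.28541331 0.21786492 0.10010024] 0.9984629578011873
[252.  241.6]
[249.3 204.4]
[311.5 234.2]
[306.2 200.9]
```

View pics/c5.png

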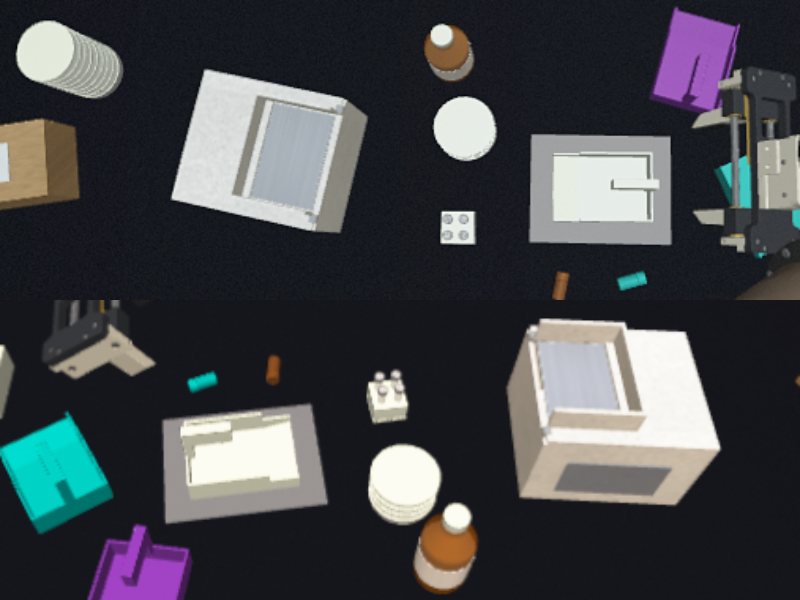

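The tray stands upright and empty at the centre of the mat, the flap is closed, and the bystanders are where they were. Handing in.

```bash
python3 -c "
from cell import arm
print(arm.sign_off())"
```

```text
the job is handed in; nothing more can be done
None
```

I tipped all four vials into the hopper, stood the empty tray upright in the middle of the mat and let go. The flap is closed, the other things are where they were, and I handed the job in at about 22 s.

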